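# Clear a brake pad jammed across a feed chute

## Robot

A 6-joint arm with a two-finger parallel gripper is mounted at the origin on a cart in front of the work surface, level with it; the furniture and walls round the work are solid. World frame = base frame: x ahead of the robot, y to its left, z up, the work surface at z = 0. Lengths are in m, angles in rad, forces in N, time in s.
With the tool pointing down it reaches from about 0.2 to 0.875 m from the base axis. Payload 3.4 kg.
Tool frame: the origin (TCP) lies midway between the tips of the shut fingers; the grasp point (between the pads) lies r.grip_point_offset behind it (r.grip_point_offset is the distance from the TCP to the grasp point, in m); z points along the fingers, y is the line along which they close (so a half turn about z gives the same grasp; the last joint's range is limited). The gripper opens to 94 mm and grips with 3 to 60 N. Pads are 16 mm wide; open, the fingers measure 119 mm over their backs; the gripper's body (75 mm by 177 mm) begins 78 mm behind the grasp point.
Start: joints at [-1.366, 0.276, 1.505, -0, 1.361, -0.121], TCP at [0.184, -0.545, 0.205] pointing down, gripper open.
Joint ranges: [-2.89, 2.89], [-0.75, 2.08], [0.22, 2.7], [-1.18, 4.32], [0.11, 2.71], [-2.7, 2.7]. Speed limits (rad/s): [2.57, 2.57, 3.14, 3.14, 3.14, 3.14].

## Interface

Orientations are given as a 3x3 rotation matrix whose columns are the frame's x, y, z axes.
In Python, from station import r gives the robot as it stands.
- The arm moves only by the tool inch_along, called after "Call:" as name(argument=value, ...), one argument or row to a line, values as JSON. Schema: {"type":"object","properties":{"increments":{"type":"array","items":{"type":"object","properties":{"d":{"type":"array","items":{"type":"number"},"minItems":3,"maxItems":3},"yaw":{"type":"number"}},"additionalProperties":false},"minItems":1,"maxItems":10},"jaw":{"type":"number"},"grip_force":{"type":"number"},"only":{"type":"string"},"quiet":{"type":"boolean"},"lines":{"type":"string"}},"required":["increments"],"additionalProperties":false}. increments is a list of rows, 1 to 10 of them, each an object with the fields d (a list: dx, dy, dz in units of 100 mm), yaw (a turn about the tool's z in units of 0.2 rad); a field left out counts as zero; each row is the pose to reach, as a shift and turn from the pose commanded when the call began, along the tool's axes at that moment; what a row does not reach only later rows make up. A row lasts 1/12 s, in which the tool goes at most 0.0417 m and 0.125 rad, less where a joint would pass 70% of its speed; a pose out of reach is approached as far as the arm can. jaw is the finger opening in m, set as the call begins (left out keeps the last). The fingers move at their own pace and stop on an object; grip_force is the grip in N (left out, the last holds). Time passes only in rows, so rows that do not move let the fingers close. The tool returns the time, the measured TCP pose, the force, the opening and the grip force at its end. only (a regular expression) keeps the lines of the reply that match it, lines (a string "A,B") keeps lines A to B, and quiet returns only ok. Input that does not fit is refused with a message, and nothing moves.
- r.observe(): the state, without advancing time (a new reading comes with each control period).
- r.grab_frame(name): name is "scene" or "top" or "wrist"; returns the picture (384x512x3 uint8, red, green, blue); there is no depth.
- r.camera_info(name): a dict with "fx", "fy", "cx", "cy" (pixels), "D" ([k1, k2, p1, p2, k3] as OpenCV has them; the pictures are not rectified), "R" (3x3) and "t" (3): a world point X has camera coordinates R X + t; the wrist camera has in their place "hand_eye" (4x4, takes a point from camera to tool coordinates, whose origin is the TCP and whose axes are the flange's). Camera axes: x right, y down, z forward; pixel columns grow to the right and rows downward; lengths in m; the calibration is good to about 2 mm. A picture is of the moment at which its call begins: read the wrist's pose just before it. camera_info takes no time and is no camera call.
- r.job_done(): hands the job in; it is judged then, once.
The state is a dict: "t": time; "q": joint angles; "joint_velocities": joint speeds; "tau": joint torques, N m; "ee_pos": TCP position; "eef_rot": TCP orientation; "ft_force": force on the tool from outside, world axes, zero at the start; "ft_torque": the same for the moment, N m; "width": finger opening in m; "grasp_force": force on a finger pad.
Only numpy, scipy, OpenCV 4.12 (cv2) and the standard library are available. Lean on these libraries where they do the work, as an engineer would, in place of code of your own. Each camera call takes 0.05 s, during which the arm holds its last target. There are 200 camera calls.

## Task

A brake pad has gone into the sloping feed chute crosswise and is jammed in its narrowing, nipped between the straight fence and the sprung guide flap with its ends under the lips, so it cannot be lifted there. Reach in on its downhill side and push it back up the slope with the fingertips, sliding on the floor sheet, until it lies in the open loading area beyond the ends of the flap and the lips. Do not grip or force it while it is in the narrowing: if it binds, ease off and push nearer the end that lags. Then lift it out and lay it flat, lining up, in the shallow grey tray on the bench. Leave the pad already waiting in the outlet, the oil filter and the spark plug where they are.

Things in the scene. Friction and masses are not known exactly. Their poses are not given: they have to be found in the camera images.
- brake_pad: Jammed disc-brake pad lying across the chute. Backing plate 5 mm thick, 44 wide (x), 84 long (y; ears 22 wide), under a black lining 43 x 61 mm; 15 mm in all, 0.17 kg. Origin: centre of its underside; z up through the lining. Starts near x 91, y -14 mm of the ramp frame. Grasp across the 44 mm. Pushed uphill near mid-length it yields at 5 to 15 N; off the middle it cocks and binds.
- ramp: Bare sheet-metal trough of the chute, fixed, floor sloping at 14 degrees; place and heading vary. Origin: on the floor, on the throat's middle line where the narrowing begins, 40 mm over the bench; x up the slope along the floor, y left, z square to the floor. Walls 27 mm high. Throat: x -97 to 0 mm between walls at y +28 and -28. A pad on the floor does not slide by itself.
- loading (a point): Middle of the open loading area above the narrowing, on the floor: x 140, y -14 mm of the ramp frame. The area reaches to the back wall at x 214 mm, between the straight fence (y +28) and the outer wall (y -81); nothing is above its floor. A pad lying across is clear of the flap and both lips when its origin is past x 130 mm.
- lip_end (a point): Upper end of the inward lip on top of the straight fence, at x 108, y 19, z 24 mm of the ramp frame (underside of the lip). The lip runs from x 0 to 108 mm and juts in to y 19; the flap carries one from x 48 up. Between fence lip and flap the chute is open from above: y +19 to -33 mm at x 20, +19 to -31 at x 50, +19 to -46 at x 105 (flap home).
- guide_flap (a joint): Guide flap, right side of the narrowing: dark steel strip 110 mm long, 27 mm high, hinged at x 3, y -32 mm of the ramp frame on an axis square to the floor, with a 9 mm inward lip on its upper half. Rad: 0 = home on its stop, running up and outwards at 15 degrees to the chute; grows as it is pushed outwards, to 0.26. Sprung home with 0.35 N m plus 5 N m per rad. About 0.08 while jammed.
- tray: Shallow grey sheet-steel tray fixed on the bench, left or right of the chute: 164 (x) by 134 mm (y) outside, rim 25 mm high, walls and floor 3 mm thick. Origin: under the centre of its floor, on the bench; z up.
- delivered_pad: A second pad just like it, lying endwise in the throat against the outlet stop at the low end, its upper end at about x -9 mm of the ramp frame. Origin: centre of its underside. Leave it there.
- oil_filter: Blue and white oil filter, a cylinder 72 mm across and 94 mm high standing on the bench, on the other side of the chute from the tray. Origin: centre of its underside. Leave it.
- spark_plug: Used spark plug, 69 x 42 x 20 mm, lying on the bench to the right of the chute. Origin: centre of its underside. Leave it.

How it is judged:
By the outcome, as a careful person would: the job done as asked, in the order asked, and still so for the second after the job is handed in, with the robot touching nothing.
It also fails if it takes over 51 s, if anything falls off the work surface, if the arm or the gripper's body presses on something with over 40 N, if the wrist force passes 120 N, or if a joint passes its speed limit or range.

## Working session

There is one attempt and no reset: what is moved stays moved. The work goes in short steps, Python scripts to look and compute and a tool call to move; the robot and the scene stay as the last step left them, time stands still between calls to the robot, and variables do not carry over. Pictures are saved under pics/ and viewed, at most 11 in all, crops included, and the job is handed in when it is done.

```bash
ls; mkdir -p pics
```

Run:
```python
from station import r
import cv2,numpy as np
for n in ["scene","top"]:
    im=r.grab_frame(n); cv2.imwrite(f"pics/{n}0.png",im[:,:,::-1]); 
    c=r.camera_info(n); R=np.array(c["R"]);t=np.array(c["t"]); print(n,c["fx"],c["D"],-R.T@t,R[2])
o=r.observe(); print(o["t"],o["ee_pos"],np.round(o["eef_rot"],3),o["width"],r.grip_point_offset)
print(r.camera_info("wrist"))
```

```text
pics
station.py
scene 385.8855200657436 [0.01106495 0.         0.         0.         0.        ] [-0.03474899  0.67694496  0.6174412 ] [ 0.53769873 -0.65468652 -0.53128676]
top 482.3127909168499 [0.02580508 0.         0.         0.         0.        ] [0.2781389  0.01690607 1.40894772] [ 0.18792069 -0.01621136 -0.98205041]
0.1 [ 0.18393773 -0.54426516  0.20472044] [[ 0.947  0.32  -0.   ]
 [ 0.32  -0.947  0.002]
 [ 0.    -0.002 -1.   ]] 0.09351975675765993 0.0188
{'fx': 268.3143377507482, 'fy': 268.3143377507482, 'cx': 254.13539519003194, 'cy': 189.97748432088858, 'D': array([-0.00227765,  0.        ,  0.        ,  0.        ,  0.        ]), 'hand_eye': array([[ 1.15570415e-03, -9.66923165e-01, -2.55065200e-01,
         7.37541081e-02],
       [ 9.99999322e-01,  1.15402494e-03,  1.56234228e-04,
         3.97960357e-04],
       [ 1.43285108e-04, -2.55065208e-01,  9.66923843e-01,
        -1.79147156e-01],
       [ 0.00000000e+00,  0.00000000e+00,  0.00000000e+00,
         1.00000000e+00]])}
```

View pics/scene0.png

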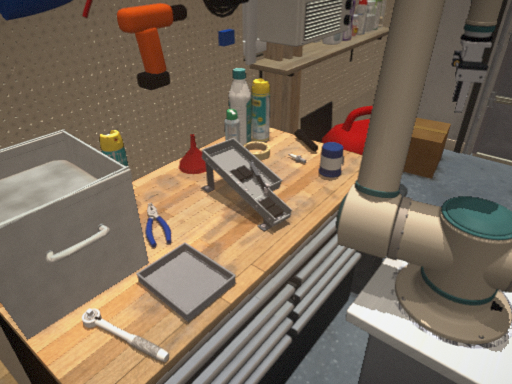

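View pics/top0.png

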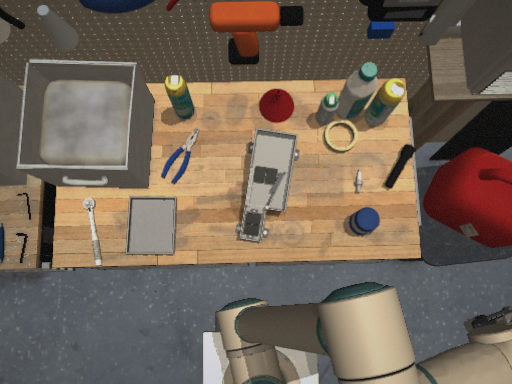

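The chute runs away from the robot, with its low end at top-image (252,238) and its high end at (275,132). The jammed pad is near (265,176), and the tray is at (151,225) on the left. I'll enlarge the chute in both views.

Run:
```python
import cv2,numpy as np
a=cv2.imread("pics/top0.png")[122:248,232:308]; b=cv2.imread("pics/scene0.png")[132:232,195:300]
a=cv2.resize(a,None,fx=4.7,fy=4.7,interpolation=cv2.INTER_CUBIC)
b=cv2.resize(b,None,fx=4.2,fy=4.2,interpolation=cv2.INTER_CUBIC)
h=max(len(a),len(b)); c=np.zeros((h,a.shape[1]+b.shape[1],3),np.uint8); c[:len(a),:a.shape[1]]=a; c[:len(b),a.shape[1]:]=b
c=c[:600,:800]; print(a.shape,c.shape); cv2.imwrite("pics/crop1.png",c)
```

```text
(592, 357, 3) (592, 798, 3)
```

View pics/crop1.png

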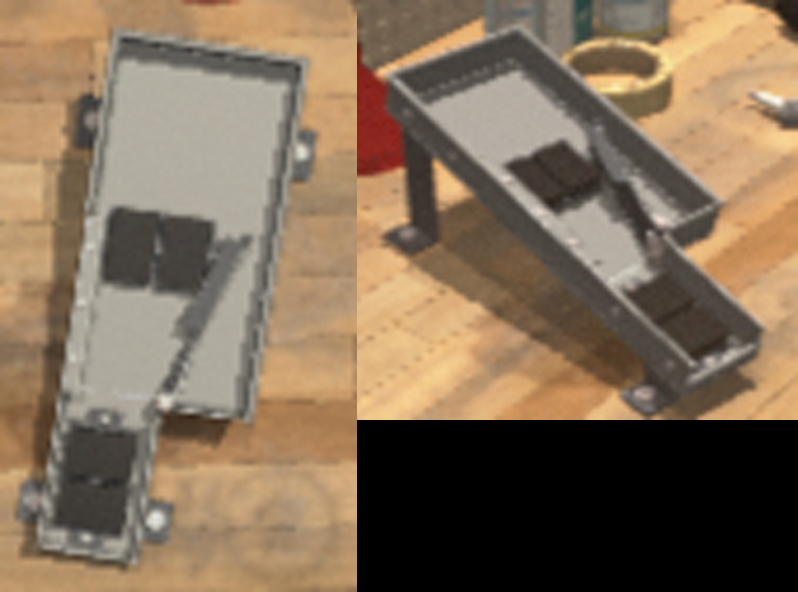

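The crop shows the pad lying crosswise, spanning crop (105–215, 205–290). The flap runs from its hinge at (161,402) to (248,237). The wall tops are sharp enough to fit the ramp's x, y and heading.

Create h.py:
```python
import cv2,numpy as np
from station import r
from scipy.optimize import least_squares
s,c=np.sin(np.radians(14)),np.cos(np.radians(14))
def ramp(p):
    x,y,a=p; Rz=np.array([[np.cos(a),-np.sin(a),0],[np.sin(a),np.cos(a),0],[0,0,1]])
    return Rz@np.array([[c,0,-s],[0,1,0],[s,0,c]]),np.array([x,y,.04])
def cam(n,o=None):
    k=r.camera_info(n); K=np.array([[k["fx"],0,k["cx"]],[0,k["fy"],k["cy"]],[0,0,1]])
    if n=="wrist":
        H=np.array(k["hand_eye"]); Rw=np.array(o["eef_rot"])@H[:3,:3]; p=np.array(o["eef_rot"])@H[:3,3]+o["ee_pos"]
        return K,np.array(k["D"]),Rw.T,-Rw.T@p
    return K,np.array(k["D"]),np.array(k["R"]),np.array(k["t"])
def proj(C,X): return cv2.projectPoints(np.array(X,float).reshape(-1,3),cv2.Rodrigues(C[2])[0],C[3],C[0],C[1])[0].reshape(-1,2)
def cast(C,uv,n,d):  # plane n.X=d
    q=cv2.undistortPoints(np.array(uv,float).reshape(-1,1,2),C[0],C[1]).reshape(-1,2)
    D=np.c_[q,np.ones(len(q))]@C[2]; o=-C[2].T@C[3]
    return o+D*((d-o@n)/(D@n))[:,None]
def fit(C,P,uv,p0=(.5,0,0)):
    f=lambda p:(proj(C,(ramp(p)[0]@(np.array(P).T/1e3)).T+ramp(p)[1])-uv).ravel()
    return least_squares(f,p0,loss="soft_l1",f_scale=1)
```

Run:
```python
from h import *
P=[(216,30,27),(216,-83,27),(3,-32,27),(-1.5,-83,27),(-97,30,27),(-97,-30,27)]
uv=np.array([(113,33),(310,60),(161,402),(248,420),(40,548),(135,563)])/4.7+[232,122]
C=cam("top"); f=fit(C,P,uv); print("ramp",f.x,np.degrees(f.x[2]),"res",f.fun.reshape(-1,2).round(1).tolist())
R,t=ramp(f.x)
# pad black lining top corners (z=15)
q=np.array([(105,205),(215,220),(207,292),(103,283)])/4.7+[232,122]
n=R[:,2]; X=cast(C,q,n,n@t+.015); print("pad in ramp mm",((X-t)@R*1e3).round(1).tolist())
im=cv2.imread("pics/top0.png")
X=cast(C,[(129,197),(176,197),(174,254),(127,254)],np.array([0,0,1.]),.025); print("tray",X.round(3).tolist(),X.mean(0),np.linalg.norm(X[1]-X[0]),np.linalg.norm(X[2]-X[1]))
# target: above ramp x 60,y -9, height .2 over; rows needed in tool axes
o=r.observe()
for w in [(58,-8,0)]: 
    W=R@(np.array(w)/1e3)+t; print("W",W)
im=r.grab_frame("wrist"); cv2.imwrite("pics/w0.png",im[:,:,::-1])
```

```text
ramp [ 0.49765361  0.00079473 -0.17990831] -10.307987132661284 res [[0.7, -0.3], [-1.2, 0.0], [0.8, -0.3], [-0.1, 0.2], [-0.6, 0.1], [0.2, 0.2]]
pad in ramp mm [[113.2, 21.4, 15.0], [114.4, -45.4, 15.0], [70.8, -47.3, 15.0], [66.6, 15.5, 15.0]]
tray [[0.535, 0.368, 0.025], [0.531, 0.232, 0.025], [0.367, 0.237, 0.025], [0.371, 0.37, 0.025]] [0.45096174 0.3016278  0.025     ] 0.13581715265696703 0.16454021577289343
W [ 0.55159094 -0.01714635  0.05403147]
```

View pics/w0.png

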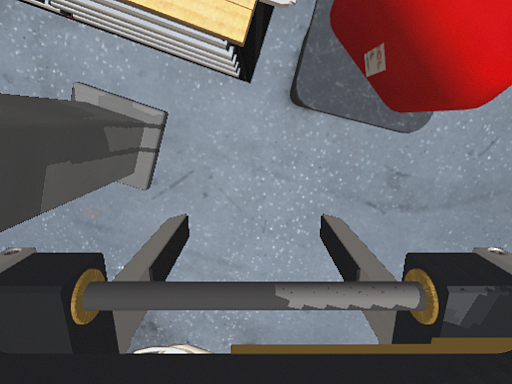

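The wrist view shows the fingers tapering towards their tips, at about (186,215) and (322,215). The tip thickness decides how deep I can grasp on the slope, so I'll zoom in on one finger.

Run:
```python
from h import *
im=cv2.imread("pics/w0.png")[205:325,100:260]
cv2.imwrite("pics/w0c.png",cv2.resize(im,None,fx=5,fy=5,interpolation=cv2.INTER_CUBIC))
o=r.observe(); C=cam("wrist",o)
E_=np.array(o["eef_rot"]);p=np.array(o["ee_pos"])
for X in [(8,47,0),(-8,47,0),(8,59.5,0),(8,47,-19),(8,59.5,-19),(8,-47,0)]: print(X,(proj(C,E_@(np.array(X)/1e3)+p)[0]).round(1))
```

```text
(8, 47, 0) [319.9 215.3]
(-8, 47, 0) [318.5 236.2]
(8, 59.5, 0) [337.5 215.3]
(8, 47, -19) [326.9 225.6]
(8, 59.5, -19) [346.4 225.6]
(8, -47, 0) [187.1 215.2]
```

View pics/w0c.png

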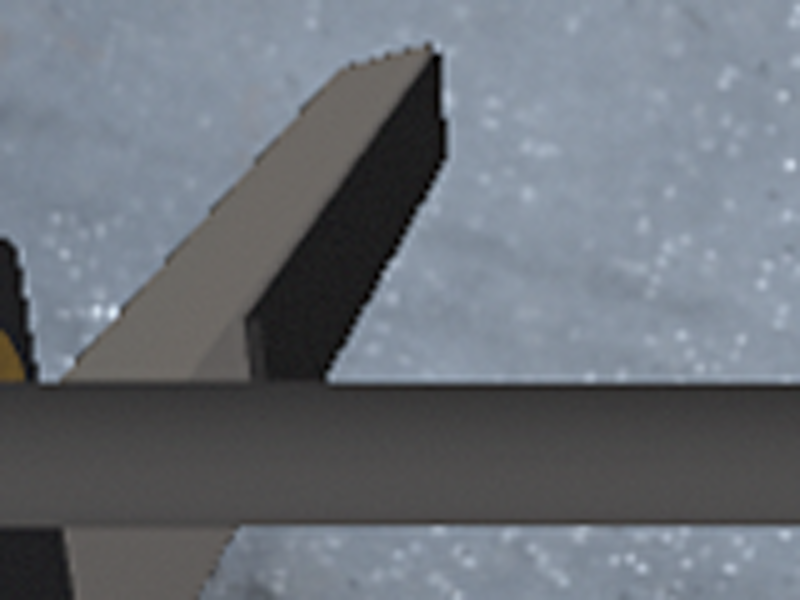

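The fingertips are chamfered: the inner edge is lowest and the bottom rises outwards by about 8 mm. That leaves room to grasp across the sloping pad. Next I move over the chute, closing the fingers to a 15 mm gap so they make two push contacts.

Careful with the scale: shifts go in units of 100 mm and turns go in units of 0.2 rad. That gives: 0.033 m is 0.33, -0.0245 m is -0.245, 0.05 rad is 0.25.

Call:
inch_along(
  increments=[
    {"d": [0.33, -0.245, 0], "yaw": 0.25},
    {"d": [0.66, -0.49, 0], "yaw": 0.5},
    {"d": [0.99, -0.735, 0], "yaw": 0.75},
    {"d": [1.32, -0.98, 0], "yaw": 1},
    {"d": [1.65, -1.225, 0], "yaw": 1.25},
    {"d": [1.98, -1.47, 0], "yaw": 1.5},
    {"d": [2.31, -1.715, 0], "yaw": 1.75},
    {"d": [2.64, -1.96, 0], "yaw": 2},
    {"d": [2.97, -2.205, 0], "yaw": 2.25},
    {"d": [3.3, -2.45, 0], "yaw": 2.53},
  ],
  jaw=0.015,
  grip_force=10,
)

```text
t: 0.98
ee_pos: [0.4188, -0.2051, 0.2055]
eef_rot: [[0.983, -0.182, 0.0], [-0.182, -0.983, -0.0], [0.0, 0.0, -1.0]]
ft_force: [0.6, -0.2, -0.4]
width: 0.0307
grasp_force: 0.0
```

Add to h.py:
```python
def togo(W,yaw=None):
    o=r.observe(); E=np.array(o["eef_rot"]); d=E.T@(np.array(W)-o["ee_pos"]); y=np.arctan2(E[1,0],E[0,0])
    print("t %.2f"%o["t"],"ee",np.round(o["ee_pos"],4),"yaw %.3f"%y,"F",np.round(o["ft_force"],1),"w %.4f g %.1f"%(o["width"],o["grasp_force"]))
    print("togo",d.round(4),"turn",None if yaw is None else round(y-yaw,3))
```

```bash
python3 -c "
from h import *
togo((.5516,-.0171,.2),-.18)"
```

```text
t 0.98 ee [ 0.4188 -0.2051  0.2055] yaw -0.183 F [ 0.6 -0.2 -0.4] w 0.0307 g 0.0
togo [ 0.0964 -0.209   0.0054] turn -0.003
```

Call:
inch_along(
  increments=[
    {"d": [0.16, -0.35, 0]},
    {"d": [0.32, -0.7, 0]},
    {"d": [0.48, -1.05, 0]},
    {"d": [0.64, -1.4, 0]},
    {"d": [0.8, -1.75, 0]},
    {"d": [0.964, -2.09, 0]},
    {"d": [0.964, -2.09, 0]},
    {"d": [0.964, -2.09, 0]},
  ],
)

```text
t: 1.65
ee_pos: [0.5509, -0.0172, 0.2047]
eef_rot: [[0.984, -0.176, -0.001], [-0.176, -0.984, -0.0], [-0.001, 0.0, -1.0]]
ft_force: [0.0, 0.2, 0.2]
width: 0.015
grasp_force: 0.0
```

```bash
python3 -c "
from h import *
togo((.5516,-.0171,.2),-.18)
im=r.grab_frame('wrist'); cv2.imwrite('pics/w1.png',im[:,:,::-1])
cv2.imwrite('pics/w1v.png',cv2.resize(im[:,:,::-1],(800,600),interpolation=cv2.INTER_CUBIC))"
```

```text
t 1.65 ee [ 0.5509 -0.0172  0.2047] yaw -0.177 F [0.  0.2 0.2] w 0.0150 g 0.0
togo [ 0.0007 -0.0003  0.0047] turn 0.003
```

View pics/w1v.png

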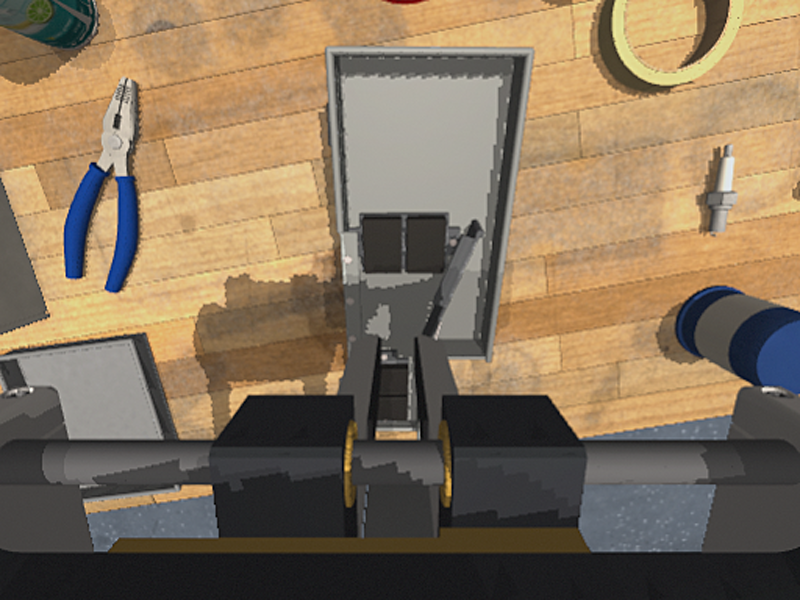

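The wrist view shows the back-wall top corners at (326,48) and (534,48), and the outer wall's low corner at (490,360). The lining spans (360–448, 214–272) and lies square across the chute. I'll cross-check the ramp pose against these.

Run:
```python
from h import *
o=r.observe(); C=cam("wrist",o)
P=[(216,30,27),(216,-83,27),(-1.5,-83,27)]
uv=np.array([(326,48),(534,48),(491,361)])/1.5625
f=fit(C,P,uv,(.4976,.0008,-.18)); print(f.x,f.fun.round(1))
for p in ([.49765,.00079,-.17991],f.x):
    R,t=ramp(p); n=R[:,2]
    X=cast(C,np.array([(360,214),(448,214),(446,273),(362,273),(343,231)])/1.5625,n,n@t+.015); print(((X-t)@R*1e3).round(1).tolist())
```

```text
[ 0.49834232 -0.00306843 -0.17667495] [ 4.   0.2 -1.4  0.2 -0.2 -2.2]
[[116.9, 16.2, 15.0], [117.1, -45.9, 15.0], [71.0, -47.2, 15.0], [70.8, 16.5, 15.0], [104.3, 29.0, 15.0]]
[[115.5, 19.6, 15.0], [115.5, -42.6, 15.0], [69.3, -43.8, 15.0], [69.4, 20.0, 15.0], [102.9, 32.4, 15.0]]
```

The two views agree: the pad is at about x 92, y -15, square across. I lower the fingertips into the open slot on its downhill side.

To row units: 0.0005 m is 0.005, 0.147 m is 1.47, 0.003 rad is 0.015.

Call:
inch_along(
  increments=[
    {"d": [-0.065, 0.005, 0.3], "yaw": 0.015},
    {"d": [-0.065, 0.005, 0.65], "yaw": 0.015},
    {"d": [-0.065, 0.005, 1], "yaw": 0.015},
    {"d": [-0.065, 0.005, 1.2], "yaw": 0.015},
    {"d": [-0.065, 0.005, 1.32], "yaw": 0.015},
    {"d": [-0.065, 0.005, 1.4], "yaw": 0.015},
    {"d": [-0.065, 0.005, 1.44], "yaw": 0.015},
    {"d": [-0.065, 0.005, 1.47], "yaw": 0.015},
    {"d": [-0.065, 0.005, 1.47], "yaw": 0.015},
  ],
  jaw=0.010,
)

```text
t: 2.45
ee_pos: [0.5442, -0.0187, 0.0588]
eef_rot: [[0.983, -0.183, 0.001], [-0.183, -0.983, -0.0], [0.001, 0.0, -1.0]]
ft_force: [1.1, 0.3, 0.2]
width: 0.01
grasp_force: 0.0
```

```bash
python3 -c "
from h import *
togo((.5446,-.0166,.057),-.179)"
```

```text
t 2.45 ee [ 0.5442 -0.0187  0.0588] yaw -0.184 F [1.1 0.3 0.2] w 0.0100 g 0.0
togo [ 0.0001 -0.0022  0.0018] turn -0.005
```

To row units: -0.002 m is -0.02, 0.002 m is 0.02.

Call:
inch_along(
  increments=[
    {"d": [0.02, -0.02, -0.005]},
    {"d": [0.04, -0.02, -0.01]},
    {"d": [0.06, -0.02, -0.015]},
    {"d": [0.08, -0.02, -0.02]},
    {"d": [0.1, -0.02, -0.025]},
    {"d": [0.12, -0.02, -0.03]},
  ],
)

```text
t: 2.95
ee_pos: [0.5524, -0.0173, 0.0608]
eef_rot: [[0.983, -0.182, -0.008], [-0.182, -0.983, 0.002], [-0.008, -0.0, -1.0]]
ft_force: [-9.6, 2.2, 2.8]
width: 0.0099
grasp_force: 4.2
```

To row units: 0.009 m is 0.09, 0.0075 m is 0.075.

Call:
inch_along(
  increments=[
    {"d": [0.015, 0, -0.004]},
    {"d": [0.03, 0, -0.008]},
    {"d": [0.045, 0, -0.011]},
    {"d": [0.06, 0, -0.015]},
    {"d": [0.075, 0, -0.019]},
    {"d": [0.09, 0, -0.023]},
  ],
)

```text
t: 3.45
ee_pos: [0.5599, -0.0185, 0.0627]
eef_rot: [[0.983, -0.182, -0.011], [-0.182, -0.983, 0.002], [-0.011, -0.0, -1.0]]
ft_force: [-6.6, 2.2, 1.8]
width: 0.01
grasp_force: 4.1
```

It yields at 7–10 N with no binding, so I keep pushing.

To row units: 0.016 m is 0.16, 0.014 m is 0.14.

Call:
inch_along(
  increments=[
    {"d": [0.02, 0, -0.005]},
    {"d": [0.04, 0, -0.01]},
    {"d": [0.06, 0, -0.015]},
    {"d": [0.08, 0, -0.02]},
    {"d": [0.1, 0, -0.025]},
    {"d": [0.12, 0, -0.03]},
    {"d": [0.14, 0, -0.035]},
    {"d": [0.16, 0, -0.04]},
  ],
)

```text
t: 4.12
ee_pos: [0.5805, -0.0227, 0.0678]
eef_rot: [[0.983, -0.182, -0.001], [-0.182, -0.983, 0.0], [-0.001, 0.0, -1.0]]
ft_force: [-2.7, 0.9, 2.3]
width: 0.0101
grasp_force: 1.5
```

```bash
python3 -c "
from h import *
im=r.grab_frame('wrist'); cv2.imwrite('pics/w2v.png',cv2.resize(im[60:300,130:390,::-1],(780,720))[:600])"
```

```text
(no output)
```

View pics/w2v.png

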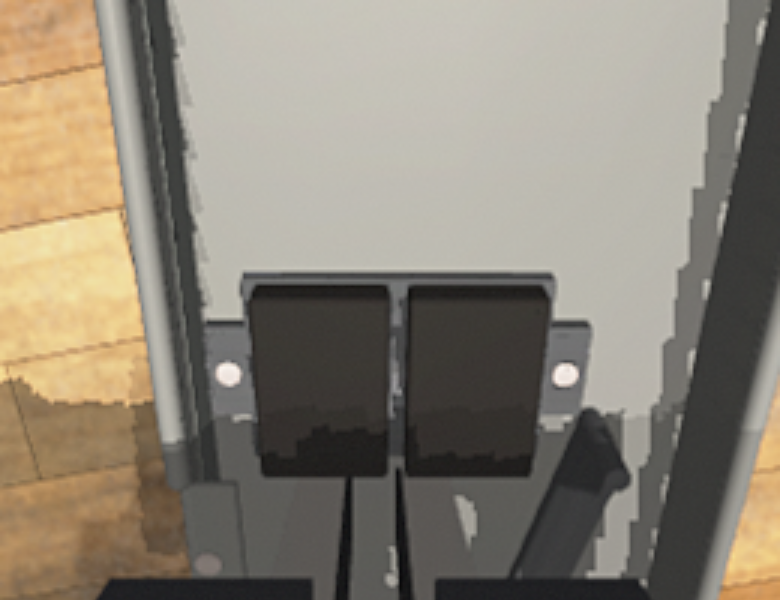

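The pad is square and its ears have just passed the lip end at (210,480) and the flap end at (600,420). About 24 mm more along the floor brings it to roughly x 145. Then I back off and rise.

To row units: 0.0245 m is 0.245, 0.0225 m is 0.225.

Call:
inch_along(
  increments=[
    {"d": [0.025, 0, -0.006]},
    {"d": [0.05, 0, -0.012]},
    {"d": [0.075, 0, -0.019]},
    {"d": [0.1, 0, -0.025]},
    {"d": [0.125, 0, -0.031]},
    {"d": [0.15, 0, -0.037]},
    {"d": [0.175, 0, -0.044]},
    {"d": [0.2, 0, -0.05]},
    {"d": [0.225, 0, -0.056]},
    {"d": [0.245, 0, -0.061]},
  ],
)

```text
t: 5.0
ee_pos: [0.605, -0.0273, 0.074]
eef_rot: [[0.983, -0.182, -0.0], [-0.182, -0.983, -0.0], [-0.0, 0.0, -1.0]]
ft_force: [-4.2, 1.2, 3.9]
width: 0.0098
grasp_force: 2.3
```

Call:
inch_along(
  increments=[
    {"d": [-0.02, 0, -0.02]},
    {"d": [-0.08, 0, -0.1]},
    {"d": [-0.12, 0, -0.35]},
    {"d": [-0.12, 0, -0.75]},
    {"d": [-0.12, 0, -1]},
    {"d": [-0.12, 0, -1]},
    {"d": [-0.12, 0, -1]},
  ],
  jaw=0.064,
  grip_force=20,
)

```text
t: 5.58
ee_pos: [0.595, -0.0254, 0.1764]
eef_rot: [[0.983, -0.182, 0.007], [-0.182, -0.983, -0.001], [0.007, -0.0, -1.0]]
ft_force: [-0.0, 0.8, 0.2]
width: 0.0535
grasp_force: 0.0
```

```bash
python3 -c "
from h import *
togo((0,0,0))
im=r.grab_frame('wrist'); cv2.imwrite('pics/w3.png',im[:,:,::-1]);cv2.imwrite('pics/w3v.png',cv2.resize(im[:300,110:400,::-1],None,fx=2,fy=2,interpolation=cv2.INTER_CUBIC))"
```

```text
t 5.58 ee [ 0.595  -0.0254  0.1764] yaw -0.183 F [-0.   0.8  0.2] w 0.0535 g 0.0
togo [-0.5908  0.0834  0.1723] turn None
```

View pics/w3v.png

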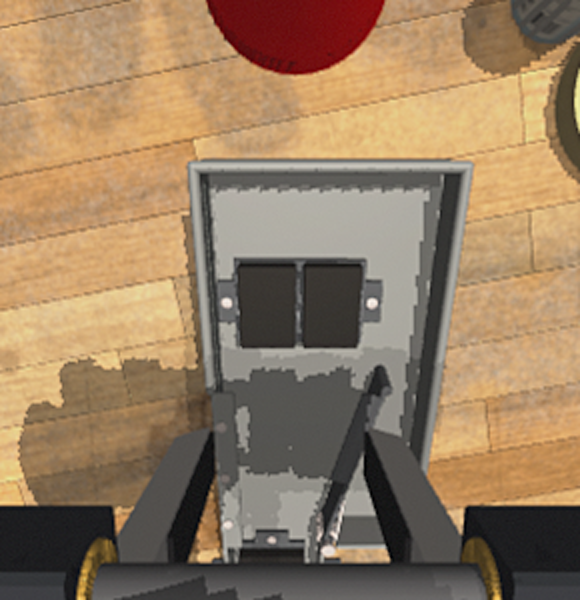

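The pad now lies square in the open loading area, well clear of the lip end at (222,395) and the flap end at (380,370). Its lining corners are (238,263), (363,262), (360,347) and (240,347).

Run:
```python
from h import *
o=r.observe(); C=cam("wrist",o); R,t=ramp((.4978,0,-.179)); n=R[:,2]
q=np.array([(238,263),(363,262),(360,347),(240,347)])/2+[110,0]
X=cast(C,q,n,n@t+.015); x=(X-t)@R*1e3; print(x.round(1).tolist(),x.mean(0))
q=np.array([(226,303),(372,303)])/2+[110,0]; x2=(cast(C,q,n,n@t+.005)-t)@R*1e3; print("holes",x2.round(1).tolist())
im=r.grab_frame("top"); Ct=cam("top"); g=im.sum(2); 
W=R@np.array([.147,-.014,.015])+t; uv=proj(Ct,W)[0]; print(uv)
u,v=uv.round().astype(int); m=(g[v-20:v+20,u-25:u+25]<190).astype(np.uint8)
k,l,st,ce=cv2.connectedComponentsWithStats(m)
for i in range(1,k):
    if st[i,4]>80: X=cast(Ct,[ce[i]+[u-25,v-20]],n,n@t+.015); print(st[i],((X-t)@R*1e3).round(1))
m0=R@np.array([.1475,-.0145,0])+t
print("pad origin world",m0)
togo([*(m0[:2]),.17],-.179+np.pi/2)
```

```text
[[170.4, 15.2, 15.0], [170.7, -43.5, 15.0], [126.7, -44.8, 15.0], [126.9, 16.3, 15.0]] [148.68583801 -14.2193534   15.        ]
holes [[146.8, 23.3, 5.0], [146.6, -50.9, 5.0]]
[268.75395474 155.61771794]
[  0   0  45  32 635] [[150.3  -7.3  15. ]]
[  9   0  31  14 255] [[187.7  -6.6  15. ]]
pad origin world [ 0.63605024 -0.03974997  0.07568348]
t 5.68 ee [ 0.5927 -0.025   0.1732] yaw -0.183 F [-0.3  0.9 -0.7] w 0.0611 g 0.0
togo [0.0453 0.0066 0.0032] turn -1.575
```

To row units: 0.043 m is 0.43, 0.0066 m is 0.066, -1.25 rad is -6.25.

Call:
inch_along(
  increments=[
    {"d": [0.1, 0.02, 0], "yaw": -0.625},
    {"d": [0.2, 0.04, 0], "yaw": -1.25},
    {"d": [0.3, 0.06, 0], "yaw": -1.875},
    {"d": [0.43, 0.066, 0], "yaw": -2.5},
    {"d": [0.43, 0.066, 0], "yaw": -3.125},
    {"d": [0.43, 0.066, 0], "yaw": -3.75},
    {"d": [0.43, 0.066, 0], "yaw": -4.375},
    {"d": [0.43, 0.066, 0], "yaw": -5},
    {"d": [0.43, 0.066, 0], "yaw": -5.625},
    {"d": [0.43, 0.066, 0], "yaw": -6.25},
  ],
  jaw=0.056,
)

```text
t: 6.52
ee_pos: [0.6332, -0.0393, 0.1715]
eef_rot: [[0.478, 0.879, -0.004], [0.879, -0.478, 0.001], [-0.001, -0.003, -1.0]]
ft_force: [0.4, 0.8, -0.6]
width: 0.0561
grasp_force: 0.0
```

Call:
inch_along(
  increments=[
    {"yaw": -0.625},
    {"yaw": -1.25},
    {"yaw": -1.625},
    {"d": [0, 0, 0.2], "yaw": -1.625},
    {"d": [0, 0, 0.4], "yaw": -1.625},
    {"d": [0, 0, 0.55], "yaw": -1.625},
    {"d": [0, 0, 0.65], "yaw": -1.625},
    {"d": [0, 0, 0.65], "yaw": -1.625},
    {"d": [0, 0, 0.65], "yaw": -1.625},
  ],
  jaw=0.056,
)

```text
t: 7.27
ee_pos: [0.6336, -0.0393, 0.1076]
eef_rot: [[0.178, 0.984, -0.002], [0.984, -0.178, 0.0], [-0.0, -0.002, -1.0]]
ft_force: [0.4, 0.6, 0.5]
width: 0.0563
grasp_force: 0.0
```

Run:
```python
from h import *
R,t=ramp((.4978,0,-.179)); m=R@np.array([.1475,-.0145,0])+t
hx=np.array([np.cos(.179),-np.sin(.179),0])
togo(m-.002*hx+[0,0,.0075],-.179+np.pi/2)
```

```text
t 7.27 ee [ 0.6336 -0.0393  0.1076] yaw 1.392 F [0.4 0.6 0.5] w 0.0563 g 0.0
togo [0.     0.0006 0.0244] turn 0.0
```

To row units: 0.022 m is 0.22, 0.0235 m is 0.235.

Call:
inch_along(
  increments=[
    {"d": [0, 0.006, 0.08]},
    {"d": [0, 0.006, 0.14]},
    {"d": [0, 0.006, 0.19]},
    {"d": [0, 0.006, 0.22]},
    {"d": [0, 0.006, 0.23]},
    {"d": [0, 0.006, 0.235]},
  ],
)

```text
t: 7.77
ee_pos: [0.6347, -0.0395, 0.0852]
eef_rot: [[0.178, 0.984, -0.0], [0.984, -0.178, -0.0], [-0.0, -0.0, -1.0]]
ft_force: [-0.0, 0.1, -0.8]
width: 0.0563
grasp_force: 0.0
```

To row units: 0.001 m is 0.01, 0.0005 m is 0.005.

Call:
inch_along(
  increments=[
    {"d": [0, 0, 0.005]},
    {"d": [0, 0, 0.01]},
    {"d": [0, 0, 0.01]},
  ],
)

```text
t: 8.02
ee_pos: [0.6349, -0.0396, 0.0845]
eef_rot: [[0.178, 0.984, 0.0], [0.984, -0.178, -0.0], [-0.0, 0.0, -1.0]]
ft_force: [0.6, 0.3, -0.3]
width: 0.0561
grasp_force: 0.0
```

```bash
python3 -c "
from h import *
im=r.grab_frame('wrist'); cv2.imwrite('pics/w4v.png',cv2.resize(im[120:300,130:380,::-1],None,fx=3,fy=3,interpolation=cv2.INTER_CUBIC))"
```

```text
(no output)
```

View pics/w4v.png

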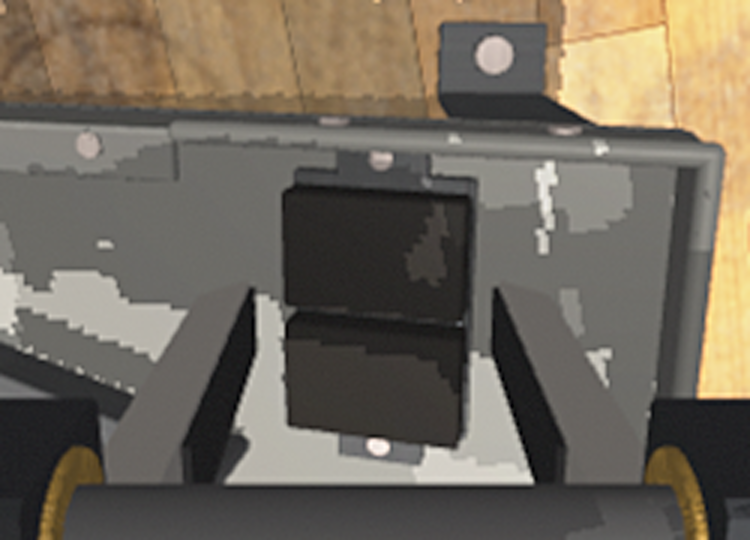

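Both fingers straddle the pad at mid-length, with the left tip at (250,290) and the right at (495,290), and they haven't touched the floor yet. I narrow the gap a little, feel down for the floor, then close.

Call:
inch_along(
  increments=[
    {},
    {"d": [0, 0, 0.008]},
    {"d": [0, 0, 0.016]},
    {"d": [0, 0, 0.024]},
    {"d": [0, 0, 0.024]},
  ],
  jaw=0.051,
  grip_force=20,
)

```text
t: 8.48
ee_pos: [0.6349, -0.0396, 0.0825]
eef_rot: [[0.178, 0.984, 0.001], [0.984, -0.178, -0.0], [-0.0, 0.001, -1.0]]
ft_force: [-0.6, 0.3, 3.3]
width: 0.0509
grasp_force: 1.5
```

Call:
inch_along(
  increments=[
    {"d": [0, 0, 0.005]},
    {"d": [0, 0, 0.01]},
    {"d": [0, 0, 0.01]},
  ],
)

```text
t: 8.73
ee_pos: [0.635, -0.0396, 0.0824]
eef_rot: [[0.178, 0.984, 0.001], [0.984, -0.178, -0.0], [-0.0, 0.001, -1.0]]
ft_force: [-2.3, 0.3, 6.7]
width: 0.0507
grasp_force: 4.0
```

The tip is on the floor (about 7 N). Closing now.

Call:
inch_along(
  increments=[
    {},
    {},
    {},
    {},
    {},
  ],
  jaw=0.03,
  grip_force=25,
)

```text
t: 9.15
ee_pos: [0.636, -0.0398, 0.082]
eef_rot: [[0.178, 0.984, 0.003], [0.984, -0.178, -0.001], [-0.0, 0.003, -1.0]]
ft_force: [0.6, -0.9, 5.8]
width: 0.0439
grasp_force: 24.6
```

The width is 43.9 mm, the pad's true width, so it has levelled itself between the fingers. Lifting.

To row units: -0.105 m is -1.05, -0.095 m is -0.95.

Call:
inch_along(
  increments=[
    {"d": [0, 0, -0.03]},
    {"d": [0, 0, -0.08]},
    {"d": [0, 0, -0.16]},
    {"d": [0, 0, -0.3]},
    {"d": [0, 0, -0.5]},
    {"d": [0, 0, -0.75]},
    {"d": [0, 0, -0.95]},
    {"d": [0, 0, -1.05]},
    {"d": [0, 0, -1.05]},
  ],
  jaw=0.03,
  grip_force=30,
)

```text
t: 9.9
ee_pos: [0.6362, -0.0397, 0.1888]
eef_rot: [[0.178, 0.984, 0.005], [0.984, -0.178, -0.001], [-0.0, 0.005, -1.0]]
ft_force: [-0.5, 0.1, -1.6]
width: 0.0439
grasp_force: 29.3
```

```bash
python3 -c "
from h import *
im=r.grab_frame('scene'); cv2.imwrite('pics/s1v.png',cv2.resize(im[70:250,180:360,::-1],None,fx=3,fy=3,interpolation=cv2.INTER_CUBIC))
togo((.451,.302,.187),1.571-.02)"
```

```text
t 9.95 ee [ 0.6352 -0.0396  0.1869] yaw 1.392 F [ 0.8  0.8 -1.4] w 0.0439 g 29.3
togo [ 0.3033 -0.2421 -0.0006] turn -0.159
```

View pics/s1v.png

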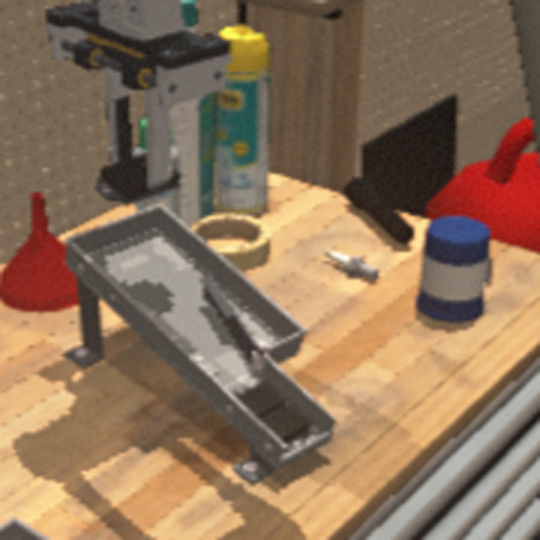

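The pad hangs level and clear above the chute at (140,190). The second pad is still in the outlet, and the filter and plug are undisturbed. Carrying it to the tray.

Call:
inch_along(
  increments=[
    {"d": [0.1, -0.086, 0]},
    {"d": [0.4, -0.341, 0], "yaw": -0.1},
    {"d": [0.7, -0.6, 0], "yaw": -0.2},
    {"d": [1, -0.85, 0], "yaw": -0.3},
    {"d": [1.3, -1.11, 0], "yaw": -0.4},
    {"d": [1.6, -1.365, 0], "yaw": -0.5},
    {"d": [1.9, -1.62, 0], "yaw": -0.6},
    {"d": [2.2, -1.875, 0], "yaw": -0.7},
    {"d": [2.5, -2.13, 0], "yaw": -0.795},
    {"d": [2.8, -2.38, 0], "yaw": -0.795},
  ],
)

```text
t: 10.78
ee_pos: [0.4469, 0.2796, 0.1841]
eef_rot: [[0.019, 1.0, -0.004], [1.0, -0.019, -0.001], [-0.001, -0.004, -1.0]]
ft_force: [1.0, 0.9, -1.4]
width: 0.0443
grasp_force: 29.3
```

```bash
python3 -c "
from h import *
togo((.437,.302,.02),1.551)"
```

```text
t 10.78 ee [0.4469 0.2796 0.1841] yaw 1.552 F [ 1.   0.9 -1.4] w 0.0443 g 29.3
togo [ 0.0224 -0.0097  0.1641] turn 0.001
```

Call:
inch_along(
  increments=[
    {"d": [0.1, -0.04, 0.1]},
    {"d": [0.22, -0.095, 0.3]},
    {"d": [0.22, -0.095, 0.6]},
    {"d": [0.22, -0.095, 0.9]},
    {"d": [0.22, -0.095, 1.15]},
    {"d": [0.22, -0.095, 1.35]},
    {"d": [0.22, -0.095, 1.5]},
    {"d": [0.22, -0.095, 1.62]},
    {"d": [0.22, -0.095, 1.65]},
    {"d": [0.22, -0.095, 1.67]},
  ],
)

```text
t: 11.62
ee_pos: [0.4394, 0.2997, 0.0172]
eef_rot: [[0.02, 1.0, -0.004], [1.0, -0.02, -0.002], [-0.002, -0.004, -1.0]]
ft_force: [-0.4, 0.0, -1.1]
width: 0.0441
grasp_force: 29.3
```

Call:
inch_along(
  increments=[
    {"d": [0, 0, 0.03]},
    {"d": [0, 0, 0.05]},
    {"d": [0, 0, 0.07]},
    {"d": [0, 0, 0.09]},
  ],
  grip_force=15,
)

```text
t: 11.95
ee_pos: [0.4421, 0.3008, 0.012]
eef_rot: [[0.02, 1.0, 0.002], [1.0, -0.02, 0.001], [0.001, 0.002, -1.0]]
ft_force: [-1.6, -1.2, 11.6]
width: 0.0442
grasp_force: 14.7
```

Contact with the tray floor is made, so I ease off slightly, release and look.

Careful with the scale: shifts go in units of 100 mm and turns go in units of 0.2 rad. That gives: -0.002 m is -0.02.

Call:
inch_along(
  increments=[
    {"d": [0, 0, -0.02]},
    {"d": [0, 0, -0.02]},
  ],
)

```text
t: 12.12
ee_pos: [0.4421, 0.3009, 0.0129]
eef_rot: [[0.02, 1.0, 0.002], [1.0, -0.02, 0.001], [0.001, 0.002, -1.0]]
ft_force: [0.3, 0.7, -2.1]
width: 0.044
grasp_force: 14.7
```

Call:
inch_along(
  increments=[
    {},
    {},
    {},
    {},
    {},
  ],
  jaw=0.06,
  grip_force=10,
)

```text
t: 12.53
ee_pos: [0.4414, 0.3005, 0.0119]
eef_rot: [[0.02, 1.0, -0.0], [1.0, -0.02, -0.0], [-0.0, -0.0, -1.0]]
ft_force: [-0.6, -0.3, 0.3]
width: 0.0601
grasp_force: 0.0
```

Call:
inch_along(
  increments=[
    {"d": [0, 0, -0.1]},
    {"d": [0, 0, -0.4]},
    {"d": [0, 0, -0.8]},
    {"d": [0, 0, -1.2]},
    {"d": [0, 0, -1.5]},
    {"d": [0, 0, -1.5]},
    {"d": [0, 0, -1.5]},
  ],
)

```text
t: 13.12
ee_pos: [0.4426, 0.3012, 0.1646]
eef_rot: [[0.02, 1.0, 0.005], [1.0, -0.02, 0.002], [0.002, 0.005, -1.0]]
ft_force: [-0.6, -0.2, -0.1]
width: 0.0601
grasp_force: 0.0
```

```bash
python3 -c "
from h import *
im=r.grab_frame('wrist'); tp=r.grab_frame('top'); a=im[40:340,100:400,::-1]; b=cv2.resize(tp[110:270,110:310,::-1],None,fx=2,fy=2)
c=np.zeros((320,700,3),np.uint8); c[:300,:300]=a; c[:320,300:]=b; cv2.imwrite('pics/f.png',c)"
```

```text
(no output)
```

View pics/f.png

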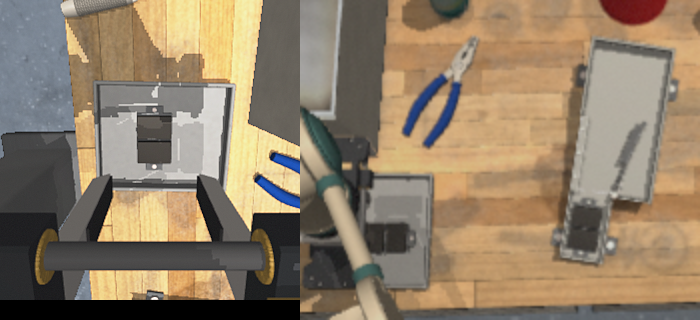

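The pad lies flat in the tray with its lining up (left panel, (154,140)). The delivered pad is still in the outlet, the flap is back home and the gripper is clear. Handing in.

```bash
python3 -c "
from station import r
print(r.job_done())"
```

```text
the job is handed in; nothing more can be done
None
```

The jammed pad was pushed back up the chute, lifted out and laid flat in the tray with its lining up; the delivered pad, oil filter and spark plug were left alone, and the job was handed in at about 13 s (verdict not shown).

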